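# Put the wire reels back on the bench reel rack

## Robot

A 6-joint arm with a two-finger parallel gripper is mounted at the origin on the work surface. World frame = base frame: x ahead of the robot, y to its left, z up, the work surface at z = 0. Lengths are in mm, angles in degrees, forces in N, time in s.
With the tool pointing down it reaches from about 350 to 850 mm from the base axis. Payload 8.1 kg.
Tool frame: the origin (TCP) lies between the finger pads; the fingertips stand 22 mm ahead of it and the grasp point (between the pads) lies 3 mm ahead of it; z points along the fingers, y is the line along which they close (so a half turn about z gives the same grasp; the last joint's range is limited). The gripper opens to 85 mm and grips with 20 to 120 N. Pads are 22 mm wide; open, the fingers measure 114 mm over their backs; the gripper's body (76 mm by 85 mm) begins 54 mm behind the grasp point. The pads swing forward as they close: fully open they stand 13 mm farther back than shut.
Start: joints at [-78.805, 7.471, 85.268, -0, 87.261, -4.893], TCP at [166.295, -576.499, 253.292] pointing down, gripper open.
Joint ranges: [-169.43, 169.43], [-51.17, 129.36], [1.28, 143.12], [-76.62, 256.62], [0, 156.53], [-152.29, 152.29]. Speed limits (degrees/s): [136.94, 136.94, 159.86, 180, 180, 180].

## Interface

Orientations are given as [roll, pitch, yaw] about the fixed x, y, z axes, in that order (R = Rz(yaw) Ry(pitch) Rx(roll)).
In Python, from bench import r, vision gives the robot as it stands.
- The arm moves only by the tool step_arm, never from a script. Its argument "targets" is a list that holds one entry, the list of rows, each a list of 6 numbers: the shift along the world's x, y, z in mm, then the turn, a rotation vector about the world's x, y, z in rad. In form: [[[x, y, z, rx, ry, rz], ...]]. A call has 1 to 12 rows; each row is the pose to reach, as a shift and turn from the pose commanded when the call began; what a row does not reach only later rows make up. A row lasts 1/12 s, in which the tool goes at most 41.7 mm and 7.16 degrees, less where a joint would pass 70% of its speed; a pose out of reach is approached as far as the arm can. A call with a gripper value outside its range is refused whole. "fingers" is the gripper's target within -1 to 1 (shut at 1, half-way at 0, fully open at -1), set as the call begins (left out, the last holds). The fingers move at their own pace and stop on an object; "newtons" is the grip in N (left out, the last holds). Time passes only in rows, so rows that repeat a pose let the fingers close. It gives the time, the measured TCP pose, the force, the opening and the grip force at its end, in the units of the state.
- r.sense(): the state, without advancing time (a new reading comes with each control period).
- vision.snapshot(name): name is "side" or "top" or "wrist"; returns a dict with "img" (400x640x3 uint8, blue, green, red), "mtx" (3x3 intrinsics, pixels), "eye" and "attitude" of the camera in the world. Camera axes: x right, y up, looking along -z (the intrinsics and any distortion apply to the point x, -y, -z); pixel columns grow to the right and rows downward; lengths in mm; the calibration is good to about 2 mm. The wrist camera is an equidistant fisheye: a pixel r from the principal point sees the ray r / f radians off the axis. A picture is of the moment at which its call begins. There is no depth.
- r.hand_in(): hands the job in; it is judged then, once.
The state is a dict: "time": time; "joint_pos": joint angles; "qd": joint speeds; "joint_efforts": joint torques, N m; "tool_pos": TCP position; "tcp_rot": TCP orientation; "ft_force": force on the tool from outside, world axes, zero at the start; "wrist_torque": the same for the moment, N m; "finger_gap": finger opening in mm; "grip_force": force on a finger pad.
Only numpy, scipy, OpenCV 4.12 (cv2) and the standard library are available. Lean on these libraries where they do the work, as an engineer would, in place of code of your own. Each camera call takes 0.05 s, during which the arm holds its last target. There are 200 camera calls.

## Task

Put the four red wire reels back on the reel rack, each on the spindle made for its bore: the largest reel on the thickest spindle and so on down to the smallest reel on the thinnest. Let every reel go right down until it sits flat on the spindle's foot, and leave the tape roll and the flux tin where they are.

Things in the scene. Friction and masses are not known exactly. Their poses are not given: they have to be found in the camera images.
- reel_a: The smallest of four red plastic reels, wound full of grey wire, standing loose on the bench on one flange with its bore upright: 40 mm across the flanges, 32 mm tall, open bore 15 mm wide right through, 120 g (varies by a quarter). Origin: centre of the underside, on the bore's axis; z up along the bore. Grip it across the flanges (wound almost to their rims).
- reel_b: The second smallest of four red plastic reels, wound full of grey wire, standing loose on the bench on one flange with its bore upright: 50 mm across the flanges, 38 mm tall, open bore 24 mm wide right through, 200 g (varies by a quarter). Origin: centre of the underside, on the bore's axis; z up along the bore. Grip it across the flanges (wound almost to their rims).
- reel_c: The second largest of four red plastic reels, wound full of grey wire, standing loose on the bench on one flange with its bore upright: 58 mm across the flanges, 44 mm tall, open bore 33 mm wide right through, 300 g (varies by a quarter). Origin: centre of the underside, on the bore's axis; z up along the bore. Grip it across the flanges (wound almost to their rims).
- reel_d: The largest of four red plastic reels, wound full of grey wire, standing loose on the bench on one flange with its bore upright: 66 mm across the flanges, 50 mm tall, open bore 42 mm wide right through, 420 g (varies by a quarter). Origin: centre of the underside, on the bore's axis; z up along the bore. Grip it across the flanges (wound almost to their rims).
- spindle_a: The thinnest of four white upright spindles: 7 mm thick, its top 52 mm above the origin, the last 16 mm tapered to 4.4 mm; it stands on a fixed black foot disc 58 mm across and 6 mm thick. Origin: centre of the foot disc's underside, on the spindle's axis; z up. All four stand fixed in a row about 110 mm apart, in mixed order, along a low aluminium rack (80 mm wide, 468 mm long, top 20 mm above the bench).
- spindle_b: The second thinnest of four white upright spindles: 16 mm thick, its top 58 mm above the origin, the last 16 mm tapered to 8.8 mm; it stands on a fixed black foot disc 58 mm across and 6 mm thick. Origin: centre of the foot disc's underside, on the spindle's axis; z up. All four stand fixed in a row about 110 mm apart, in mixed order, along a low aluminium rack (80 mm wide, 468 mm long, top 20 mm above the bench).
- spindle_c: The second thickest of four white upright spindles: 25 mm thick, its top 64 mm above the origin, the last 16 mm tapered to 13.8 mm; it stands on a fixed black foot disc 58 mm across and 6 mm thick. Origin: centre of the foot disc's underside, on the spindle's axis; z up. All four stand fixed in a row about 110 mm apart, in mixed order, along a low aluminium rack (80 mm wide, 468 mm long, top 20 mm above the bench).
- spindle_d: The thickest of four white upright spindles: 34 mm thick, its top 70 mm above the origin, the last 16 mm tapered to 18.7 mm; it stands on a fixed black foot disc 58 mm across and 6 mm thick. Origin: centre of the foot disc's underside, on the spindle's axis; z up. All four stand fixed in a row about 110 mm apart, in mixed order, along a low aluminium rack (80 mm wide, 468 mm long, top 20 mm above the bench).
- tape: Bystander: roll of black insulating tape lying flat among the reels, no flanges, 62 mm across, 38 mm hole, 19 mm tall. Origin: centre of the underside.
- tin: Bystander: round bare aluminium flux tin with a shut lid, 57 mm across, 32 mm tall. Origin: centre of the underside.
There are look-alikes about, which are no part of the job. What is shaped like the reel_d but purple is not meant.

How it is judged (in metres and radians):
At the end, for the whole second after the job is handed in: Each reel is on its own spindle, matched by size from smallest on thinnest to largest on thickest: axis within 8 mm of the spindle's, underside at most 4 mm above the foot disc, level within about 6 degrees, at rest and let go (horizontal distance between reel_a and spindle_a below 0.008 m and z of reel_a in the frame of spindle_a below 0.01 m and angle between each of reel_a, reel_b, reel_c, reel_d's own z axis and vertical below 0.1 rad and linear speed of each of reel_a, reel_b, reel_c, reel_d below 0.02 m/s and horizontal distance between reel_b and spindle_b below 0.008 m and z of reel_b in the frame of spindle_b below 0.01 m and horizontal distance between reel_c and spindle_c below 0.008 m and z of reel_c in the frame of spindle_c below 0.01 m and horizontal distance between reel_d and spindle_d below 0.008 m and z of reel_d in the frame of spindle_d below 0.01 m); the robot touches nothing.
It fails at once if the roll of tape was pushed or knocked away (distance of tape from where it was at the start of the episode above 0.02 m).
It fails at once if the flux tin was pushed or knocked away (distance of tin from where it was at the start of the episode above 0.02 m).
It also fails if it takes over 90 s, if anything falls off the work surface, if the arm or the gripper's body presses on something with over 40 N, if the wrist force passes 120 N, or if a joint passes its speed limit or range.

## Working session

There is one attempt and no reset: what is moved stays moved. The work goes in short steps, Python scripts to look and compute and a tool call to move; the robot and the scene stay as the last step left them, time stands still between calls to the robot, and variables do not carry over. Pictures are saved under pics/ and viewed, at most 14 in all, crops included, and the job is handed in when it is done.

Besides the shell and the picture viewer there is one more tool, called after "Emit:" by a JSON object that holds its "method" and its "body". step_arm: Moves the arm, as the interface text tells. Its arguments: {"type":"object","properties":{"targets":{"type":"array"},"fingers":{"type":"number"},"newtons":{"type":"number"}},"required":["targets"]}

```bash
mkdir -p pics; ls; python3 - <<'E'
from bench import r, vision
import cv2
for n in("side","top"):
    s=vision.snapshot(n);cv2.imwrite(f"pics/{n}0.png",s["img"]);print(n,s["mtx"],s["eye"],s["attitude"],s.keys())
print(r.sense())
E
```

```text
pics
side [[398.10914597   0.         324.96880536]
 [  0.         398.10914597 200.41115679]
 [  0.           0.           1.        ]] [ 300.59953825 -762.97461021  587.48115508] [ 56.03812199  -0.49954062 -12.19060555] dict_keys(['img', 'mtx', 'eye', 'attitude'])
top [[473.52755439   0.         312.25693445]
 [  0.         473.52755439 194.99245835]
 [  0.           0.           1.        ]] [ 452.16805615  -11.97612814 1019.81314441] [  1.69806145   0.84355633 -90.43524201] dict_keys(['img', 'mtx', 'eye', 'attitude'])
{'time': 0.1, 'joint_pos': array([-7.88051800e+01,  7.51075666e+00,  8.53231223e+01,  1.92375479e-03,
        8.72604071e+01, -4.89445516e+00]), 'qd': array([-0.00738315, -0.13511415, -0.13970328, -0.13556683,  0.03901467,
        0.04384884]), 'joint_efforts': array([ 4.06412428e-04, -5.70953393e+01, -5.01940763e+01, -2.73557953e-04,
        8.19682115e-03,  1.81560017e-05]), 'tool_pos': array([ 166.2118408 , -576.05089345,  252.34875133]), 'tcp_rot': array([-1.79906222e+02, -9.95892676e-03,  1.60891735e+01]), 'ft_force': array([ 0.85187656, -0.66611167, -0.56319404]), 'wrist_torque': array([-0.00497508,  0.02230548,  0.01611088]), 'grip_force': 0.0, 'finger_gap': 85.39384608713762}
```

View pics/top0.png

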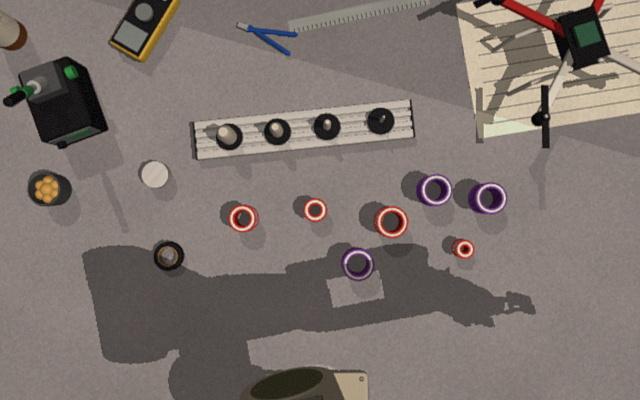

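View pics/side0.png

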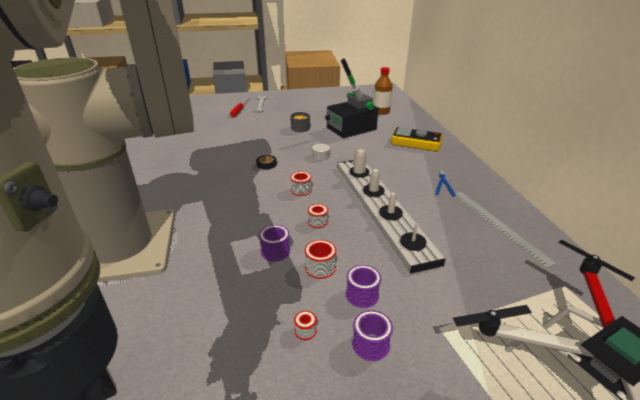

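The top view shows four red reels at about (243,218), (315,210), (391,222) and (464,249). The purple look-alikes are at (358,264), (434,190) and (488,198). The tape is at (168,255) and the tin at (155,175). The spindles are at (229,135), (277,131), (327,125) and (380,121), and seem to run thick to thin from left to right. The side view agrees. Next I'll enlarge the region and measure.

```bash
cat > h.py <<'E'
import cv2, numpy as np
from scipy.spatial.transform import Rotation as R
from bench import r, vision
def ray(s,px):
    k=s["mtx"]; px=np.atleast_2d(px).astype(float)
    d=np.c_[(px[:,0]-k[0,2])/k[0,0],-(px[:,1]-k[1,2])/k[1,1],-np.ones(len(px))]
    return np.array(s["eye"]),R.from_euler('xyz',s["attitude"],degrees=True).apply(d)
def plane(s,px,z):
    e,d=ray(s,px); return e+d*((z-e[2])/d[:,2])[:,None]
def redmask(img):
    h=cv2.cvtColor(img,cv2.COLOR_BGR2HSV)
    return cv2.inRange(h,(0,110,60),(10,255,255))|cv2.inRange(h,(174,110,60),(180,255,255))
def crop(img,x0,y0,x1,y1,k,name):
    cv2.imwrite(name,cv2.resize(img[y0:y1,x0:x1],None,fx=k,fy=k,interpolation=cv2.INTER_CUBIC))
E
python3 - <<'E'
from h import *
s=vision.snapshot("top");im=s["img"]
a=cv2.resize(im[95:165,185:420],None,fx=3.4,fy=3.4,interpolation=2)
b=cv2.resize(im[185:270,220:485],None,fx=3,fy=3,interpolation=2)
w=max(a.shape[1],b.shape[1])
a=cv2.copyMakeBorder(a,0,0,0,w-a.shape[1],0);b=cv2.copyMakeBorder(b,0,0,0,w-b.shape[1],0)
cv2.imwrite("pics/c1.png",np.vstack([a,b]))
m=redmask(im);m[:180]=0
cs,_=cv2.findContours(cv2.morphologyEx(m,cv2.MORPH_CLOSE,np.ones((3,3))),cv2.RETR_EXTERNAL,2)
for c in cs:
    if cv2.contourArea(c)>60:
        (x,y),rad=cv2.minEnclosingCircle(c);e=cv2.fitEllipse(c)
        print(round(x,1),round(y,1),round(rad,1),e,plane(s,(x,y),35).round(1), "dia@top35..50",2*rad*(1020-40)/473)
E
```

```text
462.5 248.5 11.6 ((462.69573974609375, 248.31430053710938), (18.622814178466797, 23.108970642089844), 104.72030639648438) [[ 368.5 -307.    35. ]] dia@top35..50 48.05734856184139
390.6 221.1 17.4 ((390.67291259765625, 221.40774536132812), (31.409481048583984, 34.24898910522461), 102.84762573242188) [[ 426.  -159.7   35. ]] dia@top35..50 72.08953599345105
243.0 218.0 15.3 ((242.87457275390625, 217.9639434814453), (27.375438690185547, 30.131725311279297), 85.72808074951172) [[434.7 146.9  35. ]] dia@top35..50 63.3878015917401
314.7 209.4 12.2 ((314.65283203125, 209.55421447753906), (23.3100528717041, 23.741653442382812), 122.43766784667969) [[451.5  -2.6  35. ]] dia@top35..50 50.6163804778085
```

View pics/c1.png

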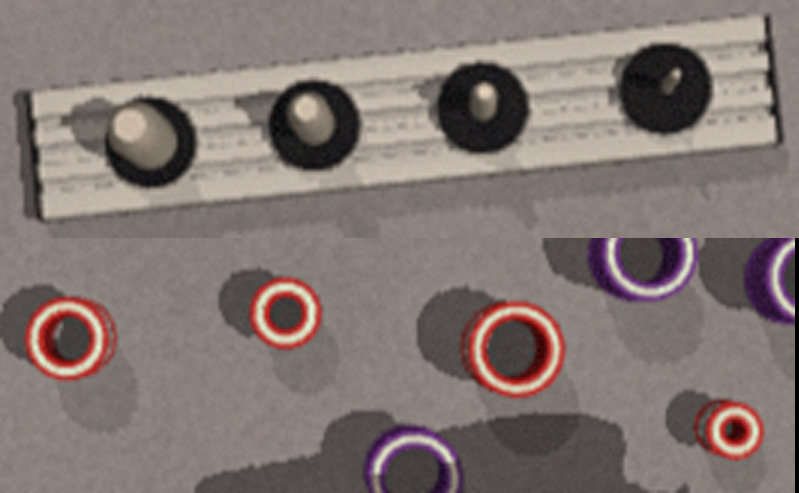

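The crop confirms the sizes. The reel at (391,222) is the largest red one, so d; (243,218) is c, (315,210) is b and (464,249) is a. The purple ones are rejected by colour. The spindles run d, c, b, a from left to right. Now the precise centres, using the white label rings at each reel's top height, plus the spindle tips and feet.

```bash
cat >> h.py <<'E'
def ringcentre(s,px,rad,z):
    """centre of the white label ring on the top face near px"""
    x,y=map(int,px);im=s["img"];h=cv2.cvtColor(im,cv2.COLOR_BGR2HSV)
    m=cv2.inRange(h,(0,0,165),(180,90,255));k=np.zeros_like(m);cv2.circle(k,(x,y),rad,255,-1)
    p=np.argwhere(m&k)[:,::-1]
    (cx,cy),rr=cv2.minEnclosingCircle(p.astype(np.float32));e=cv2.fitEllipse(cv2.convexHull(p.astype(np.float32)))
    return e[0],plane(s,e[0],z)[0].round(1),2*rr,len(p)
E
python3 - <<'E'
from h import *
s=vision.snapshot("top");im=s["img"];h=cv2.cvtColor(im,cv2.COLOR_BGR2HSV)
for n,px,rad,z in (("a",(464,249),11,32),("b",(315,210),13,38),("c",(243,218),15,44),("d",(391,222),18,50)):print(n,*ringcentre(s,px,rad,z))
for n,px in (("d",(229,136)),("c",(277,131)),("b",(327,126)),("a",(380,121))):
    x,y=px
    m=cv2.inRange(h,(0,0,0),(180,255,55));k=np.zeros_like(m);cv2.circle(k,px,17,255,-1);m&=k
    c=max(cv2.findContours(m,0,2)[0],key=cv2.contourArea);p=cv2.convexHull(c)
    q,rr=cv2.minEnclosingCircle(p);e=cv2.fitEllipse(p)
    print(n,"foot",np.round(q,1),rr,plane(s,q,24)[0].round(1),np.round(e[0],1),np.round(e[1],1),plane(s,e[0],24)[0].round(1))
# spindle tips
for n,q,z in (("d",(185+128/3.4,95+124/3.4),90),("c",(185+303/3.4,95+107/3.4),84),("b",(185+484/3.4,95+88/3.4),78),("a",(185+677/3.4,95+73/3.4),72)):
    print(n,"tip",plane(s,q,z)[0].round(1))
for q in ((358,264),(434,190),(488,198)): print("purple",plane(s,q,50)[0].round(0))
s=vision.snapshot("side")
m=redmask(s["img"]);cv2.imwrite("pics/side1.png",cv2.resize(s["img"][140:350,250:450],None,fx=2.8,fy=2.8,interpolation=2))
s=vision.snapshot("wrist");cv2.imwrite("pics/w0.png",s["img"]);print(s)
E
```

```text
a (464.6814270019531, 248.89279174804688) [ 367.4 -312.4   32. ] 15.143034934997559 89
b (314.8177490234375, 209.53282165527344) [451.2  -2.8  38. ] 19.935237884521484 138
c (241.82501220703125, 218.22145080566406) [434.4 147.9  44. ] 24.002321243286133 158
d (391.8907775878906, 221.69642639160156) [ 425.2 -160.    50. ] 28.388317108154297 172
d foot [228.6 136.6] 13.058612823486328 [606.9 178.6  24. ] [228.6 136.5] [25.6 25.8] [607.2 178.6  24. ]
c foot [276.7 131.5] 13.075382232666016 [616.8  76.6  24. ] [276.8 131.4] [25.6 26. ] [616.9  76.4  24. ]
b foot [326.4 126.3] 13.020548820495605 [626.7 -28.5  24. ] [326.4 126.3] [25.7 25.8] [626.7 -28.4  24. ]
a foot [380.  120.4] 13.263903617858887 [ 638.  -141.7   24. ] [380.1 120.6] [25.5 26.5] [ 637.5 -141.9   24. ]
d tip [607.  177.8  90. ]
c tip [616.9  76.4  84. ]
b tip [628.1 -29.6  78. ]
a tip [ 637.  -143.7   72. ]
purple [340. -90.  50.]
purple [ 489. -247.   50.]
purple [ 472. -356.   50.]
{'img': array([[[ 86,  89,  98],
        [ 86,  91,  99],
        [ 88,  93, 100],
        ...,
        [138, 164, 178],
        [137, 164,
[... 501 characters left out ...]
2,  63,  69],
        [ 63,  66,  72]],

       [[ 81,  87,  96],
        [ 87,  96, 105],
        [ 89,  99, 105],
        ...,
        [ 64,  65,  73],
        [ 62,  64,  68],
        [ 59,  62,  68]],

       [[ 88,  99, 106],
        [ 88,  95, 100],
        [ 88,  96, 101],
        ...,
        [ 64,  68,  73],
        [ 66,  66,  76],
        [ 63,  64,  73]]], shape=(400, 640, 3), dtype=uint8), 'mtx': array([[309.70691629,   0.        , 321.07181958],
       [  0.        , 309.70691629, 197.67531339],
       [  0.        ,   0.        ,   1.        ]]), 'eye': array([ 232.21041868, -558.39217487,  372.77623067]), 'attitude': array([-1.56226033e+01,  2.71418739e-02, -7.38866482e+01])}
```

View pics/side1.png

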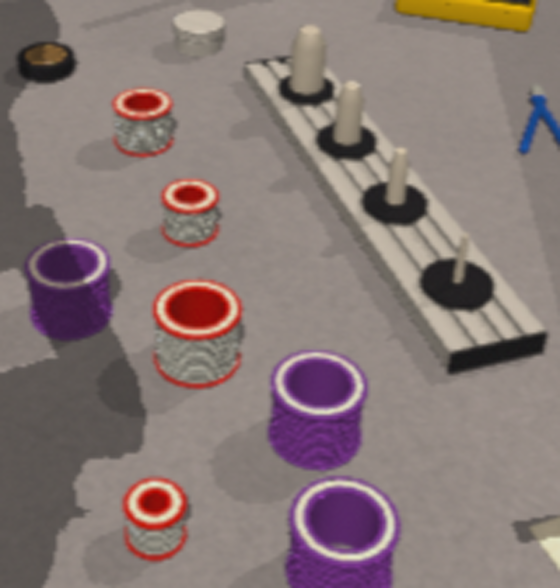

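The side view agrees with the identification, and the foot and tip estimates agree within about 2 mm. I'll start with reel_a.

Emit:
{"method": "step_arm", "body": {"targets": [[[40,52,-28,0,0,0],[64,84,-46,0,0,0],[88,116,-63,0,0,0],[112,148,-80,0,0,0],[136,180,-97,0,0,0],[160,211,-114,0,0,0],[180,236,-128,0,0,0],[193,254,-138,0,0,0],[201,264,-143,0,0,0],[201,264,-143,0,0,0],[201,264,-143,0,0,0]]], "fingers": -1, "newtons": 40}}

```text
time: 1.22
tool_pos: [367.6, -310.9, 109.5]
tcp_rot: [-179.9, 0.1, 16.3]
ft_force: [-0.5, 0.0, -0.1]
finger_gap: 85.1
grip_force: 0.0
```

```bash
cat >> h.py <<'E'
def wplane(s,px,z):
    k=s["mtx"];px=np.atleast_2d(px).astype(float);u=(px[:,0]-k[0,2])/k[0,0];v=(px[:,1]-k[1,2])/k[1,1]
    t=np.hypot(u,v);f=np.where(t>1e-9,np.sin(t)/np.maximum(t,1e-9),1)
    d=R.from_euler('xyz',s["attitude"],degrees=True).apply(np.c_[u*f,-v*f,-np.cos(t)])
    e=np.array(s["eye"]);return e+d*((z-e[2])/d[:,2])[:,None]
def wpix(s,p):
    q=R.from_euler('xyz',s["attitude"],degrees=True).inv().apply(np.array(p,float)-s["eye"])
    t=np.arctan2(np.hypot(q[0],q[1]),-q[2]);a=np.arctan2(-q[1],q[0]);k=s["mtx"]
    return np.array([k[0,2]+k[0,0]*t*np.cos(a),k[1,2]+k[1,1]*t*np.sin(a)])
def wring(s,p,z,D):
    """reel top-ring centre in the wrist view: white pixels mapped to plane z, near p"""
    h=cv2.cvtColor(s["img"],cv2.COLOR_BGR2HSV);m=cv2.inRange(h,(0,0,165),(180,90,255))
    px=np.argwhere(m)[:,::-1];w=wplane(s,px,z)[:,:2];w=w[np.hypot(*(w-np.array(p)).T)<D/2+4].astype(np.float32)
    e=cv2.fitEllipse(cv2.convexHull(w));return np.round(e[0],1),np.round(e[1],1),len(w)
E
python3 - <<'E'
from h import *
s=vision.snapshot("wrist");cv2.imwrite("pics/w1.png",s["img"]);print(wpix(s,(367.4,-312.4,32)),wring(s,(367.4,-312.4),32,40),r.sense()["tool_pos"])
E
```

```text
[321.70239719 217.14188059] (array([ 366.5, -313.3]), array([44.9, 48.4]), 1676) [ 367.46081658 -312.24385777  110.31872002]
```

View pics/w1.png

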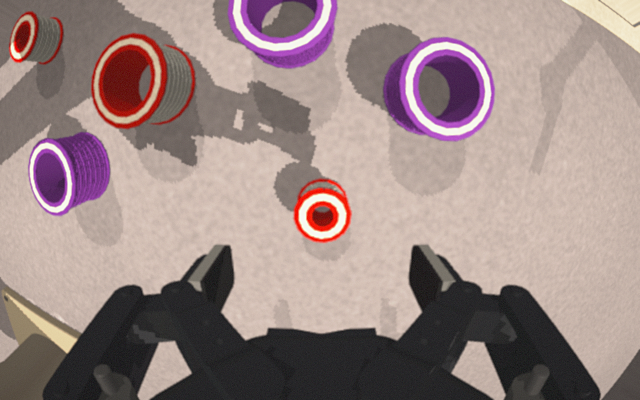

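Reel_a is at (322,215), within a pixel or two of the projected (322,217), so I'll descend and grip it.

Emit:
{"method": "step_arm", "body": {"targets": [[[0,-0.5,-25,0,0,0],[0,-0.5,-50,0,0,0],[0,-0.5,-70,0,0,0],[0,-0.5,-82,0,0,0],[0,-0.5,-85,0,0,0],[0,-0.5,-85,0,0,0]]]}}

```text
time: 1.77
tool_pos: [366.5, -313.7, 25.0]
tcp_rot: [-180.0, 0.0, 16.0]
ft_force: [-0.4, 0.1, -0.2]
finger_gap: 85.4
grip_force: 0.0
```

Emit:
{"method": "step_arm", "body": {"targets": [[[0,0,0,0,0,0],[0,0,0,0,0,0],[0,0,0,0,0,0],[0,0,0,0,0,0],[0,0,0,0,0,0],[0,0,0,0,0,0],[0,0,0,0,0,0],[0,0,0,0,0,0]]], "fingers": 1, "newtons": 40}}

```text
time: 2.43
tool_pos: [367.9, -313.7, 26.7]
tcp_rot: [179.9, -0.0, 16.1]
ft_force: [-2.6, 1.1, 6.8]
finger_gap: 39.1
grip_force: 39.6
```

Emit:
{"method": "step_arm", "body": {"targets": [[[0,0,6,0,0,0],[0,0,20,0,0,0],[0,0,45,0,0,0],[0,0,75,0,0,0],[0,0,98,0,0,0],[0,0,110,0,0,0],[0,0,110,0,0,0]]]}}

```text
time: 3.02
tool_pos: [368.9, -314.6, 139.0]
tcp_rot: [179.7, -0.2, 16.1]
ft_force: [0.1, -0.3, 0.0]
finger_gap: 39.4
grip_force: 40.5
```

Emit:
{"method": "step_arm", "body": {"targets": [[[10,6,0,0,0,0],[35,22,0,0,0,0],[65,41,0,0,0,0],[96,61,0,0,0,0],[128,81,0,0,0,0],[160,101,0,0,0,0],[192,122,0,0,0,0],[222,141,0,0,0,0],[248,157,0,0,0,0],[264,167,0,0,0,0],[270,171,0,0,0,0],[270,171,0,0,0,0]]]}}

```text
time: 4.02
tool_pos: [637.2, -139.9, 132.5]
tcp_rot: [-179.9, 0.2, 16.2]
ft_force: [-0.3, 0.1, -1.1]
finger_gap: 39.2
grip_force: 40.5
```

```bash
cat >> h.py <<'E'
def held(foot,name,box=(220,110,420,260),k=4):
    s=vision.snapshot("wrist");im=s["img"].copy();st=r.sense()
    m=redmask(im);c=[c for c in cv2.findContours(m,0,2)[0] if cv2.contourArea(c)>100]
    for z in (26,):
        q=wpix(s,(*foot,z));cv2.drawMarker(im,tuple(int(v) for v in q),(0,255,0),0,8,1)
    crop(im,*box,k,name);print(st["tool_pos"].round(1),"foot px",q,[tuple(np.round(cv2.minEnclosingCircle(x)[0],1)) for x in c])
    return s
E
python3 - <<'E'
from h import *
held((637.5,-142),"pics/h1.png",(200,100,440,280),3)
E
```

```text
[ 636.4 -141.1  132.9] foot px [322.60063796 204.04219965] [(np.float64(43.0), np.float64(296.0)), (np.float64(44.5), np.float64(295.0)), (np.float64(320.9), np.float64(262.4))]
```

View pics/h1.png

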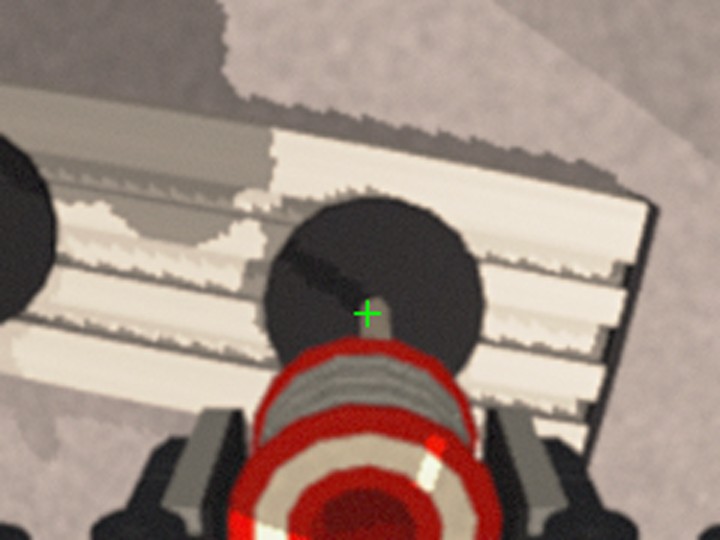

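The held reel is level. The foot disc centre is at about (325,202), against (322.6,204) predicted, a 1–2 mm offset. I'll measure both relative to the gripper.

```bash
cat >> h.py <<'E'
from scipy.optimize import least_squares
def circ(w,c0,rad):
    """robust fixed-radius circle fit to edge points"""
    f=least_squares(lambda c:np.hypot(*(w-c).T)-rad,c0,loss='soft_l1',f_scale=0.5);return f.x.round(1)
def disc(s,p):
    """foot disc rim centre (z=26) in the wrist view"""
    h=cv2.cvtColor(s["img"],cv2.COLOR_BGR2HSV);e=cv2.Canny(cv2.GaussianBlur(cv2.inRange(h,(0,0,0),(180,255,75)),(5,5),0),60,150)
    w=wplane(s,np.argwhere(e)[:,::-1],26)[:,:2];c=np.array(p,float)
    for t in(6,4,2.5):
        k=abs(np.hypot(*(w-c).T)-29)<t;c=circ(w[k],c,29)
    return c,k.sum()
def heldc(s,tcp,ztop,D):
    """held reel top rim centre at plane ztop from the red mask's near edge"""
    m=redmask(s["img"]);e=cv2.Canny(m,60,150);w=wplane(s,np.argwhere(e)[:,::-1],ztop)[:,:2];c=np.array(tcp[:2],float)
    for t in(6,4,2.5):
        k=abs(np.hypot(*(w-c).T)-D/2)<t;c=circ(w[k],c,D/2)
    return c,k.sum()
E
python3 - <<'E'
from h import *
s=vision.snapshot("wrist");t=r.sense()["tool_pos"];print(t.round(1),disc(s,(637.5,-142)),[heldc(s,t,z,40) for z in(137,140,143)])
E
```

```text
[ 636.  -141.9  133.4] (array([ 638.3, -142.8]), np.int64(187)) [(array([ 637.7, -141.7]), np.int64(321)), (array([ 639.5, -141.1]), np.int64(320)), (array([ 641.5, -140.5]), np.int64(317))]
```

Emit:
{"method": "step_arm", "body": {"targets": [[[0.5,-0.5,-10,0,0,0],[0.5,-0.5,-25,0,0,0],[0.5,-0.5,-38,0,0,0],[0.5,-0.5,-50,0,0,0],[0.5,-0.5,-62,0,0,0],[0.5,-0.5,-72,0,0,0],[0.5,-0.5,-79,0,0,0],[0.5,-0.5,-83,0,0,0],[0.5,-0.5,-83,0,0,0]]]}}

```text
time: 4.87
tool_pos: [637.8, -142.6, 52.9]
tcp_rot: [-180.0, 0.0, 16.1]
ft_force: [0.2, -0.5, -1.7]
finger_gap: 39.7
grip_force: 40.5
```

Emit:
{"method": "step_arm", "body": {"targets": [[[0,0,0,0,0,0],[0,0,0,0,0,0],[0,0,0,0,0,0],[0,0,0,0,0,0],[0,0,0,0,0,0]]], "fingers": -1}}

```text
time: 5.28
tool_pos: [637.9, -142.5, 52.3]
tcp_rot: [180.0, -0.0, 16.1]
ft_force: [0.3, 0.3, 0.2]
finger_gap: 85.2
grip_force: 0.0
```

Emit:
{"method": "step_arm", "body": {"targets": [[[0,0,10,0,0,0],[0,0,30,0,0,0],[0,0,55,0,0,0],[0,0,75,0,0,0],[0,0,83,0,0,0]]]}}

```text
time: 5.7
tool_pos: [639.8, -143.1, 140.2]
tcp_rot: [179.8, -0.3, 16.1]
ft_force: [0.4, 0.7, 0.5]
finger_gap: 85.7
grip_force: 0.0
```

```bash
python3 - <<'E'
from h import *
s=vision.snapshot("wrist");print(r.sense()["tool_pos"].round(1),[heldc(s,(637.8,-142.5),z,40) for z in(58,)])
s=vision.snapshot("side");crop(s["img"],250,140,450,290,4,"pics/s2.png")
E
```

```text
[ 640.2 -143.2  140.6] [(array([ 641.2, -142.7]), np.int64(281))]
```

View pics/s2.png

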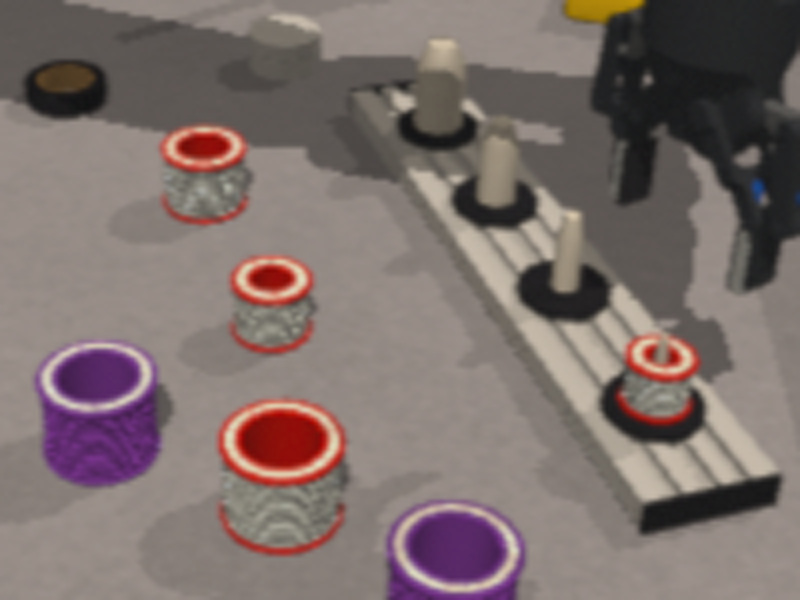

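Reel_a sits on the thinnest spindle's foot. Next is reel_d.

Emit:
{"method": "step_arm", "body": {"targets": [[[-12,-1,0,0,0,0],[-38,-3,0,0,0,0],[-70,-6,0,0,0,0],[-102,-8,0,0,0,0],[-134,-11,0,0,0,0],[-164,-13.5,0,0,0,0],[-190,-15.5,0,0,0,0],[-206,-17,-4,0,0,0],[-212.5,-17.5,-15,0,0,0],[-212.5,-17.5,-30,0,0,0],[-212.5,-17.5,-30,0,0,0]]]}}

```text
time: 6.72
tool_pos: [422.9, -158.9, 101.2]
tcp_rot: [-179.8, 0.2, 16.1]
ft_force: [0.1, 0.2, -0.8]
finger_gap: 85.5
grip_force: 0.0
```

```bash
python3 - <<'E'
from h import *
s=vision.snapshot("wrist");print(r.sense()["tool_pos"].round(1),heldc(s,(425.2,-160),50,66))
E
```

```text
[ 423.6 -159.   102.6] (array([ 428. , -159.4]), np.int64(534))
```

Emit:
{"method": "step_arm", "body": {"targets": [[[0.7,0,-20,0,0,0],[0.7,0,-42,0,0,0],[0.7,0,-60,0,0,0],[0.7,0,-72,0,0,0],[0.7,0,-76,0,0,0],[0.7,0,-76,0,0,0]]]}}

```text
time: 7.27
tool_pos: [425.5, -159.4, 28.1]
tcp_rot: [-179.9, 0.1, 16.1]
ft_force: [0.4, 0.3, 1.2]
finger_gap: 85.4
grip_force: 0.0
```

Emit:
{"method": "step_arm", "body": {"targets": [[[0,0,0,0,0,0],[0,0,0,0,0,0],[0,0,0,0,0,0],[0,0,0,0,0,0],[0,0,0,0,0,0],[0,0,0,0,0,0]]], "fingers": 1, "newtons": 60}}

```text
time: 7.77
tool_pos: [427.1, -160.3, 30.6]
tcp_rot: [179.9, -0.1, 16.1]
ft_force: [0.2, 2.0, 6.9]
finger_gap: 63.3
grip_force: 68.0
```

Emit:
{"method": "step_arm", "body": {"targets": [[[0,0,6,0,0,0],[0,0,20,0,0,0],[0,0,45,0,0,0],[0,0,72,0,0,0],[0,0,93,0,0,0],[0,0,106,0,0,0],[0,0,110,0,0,0]]]}}

```text
time: 8.35
tool_pos: [427.0, -160.7, 142.1]
tcp_rot: [179.8, -0.2, 16.1]
ft_force: [1.3, -0.7, -5.0]
finger_gap: 64.0
grip_force: 67.9
```

Emit:
{"method": "step_arm", "body": {"targets": [[[5,9,0,0,0,0],[17,32,0,0,0,0],[33,62,0,0,0,0],[50,93,0,0,0,0],[67,125,0,0,0,0],[84,157,0,0,0,0],[101,189,0,0,0,0],[118,221,0,0,0,0],[135,252,0,0,0,0],[151,282,0,0,0,0],[164,307,0,0,0,0],[173,324,0,0,0,0]]]}}

```text
time: 9.35
tool_pos: [598.3, 167.3, 136.7]
tcp_rot: [-179.9, 0.2, 16.2]
ft_force: [-0.3, 0.0, -4.4]
finger_gap: 63.7
grip_force: 67.9
```

Emit:
{"method": "step_arm", "body": {"targets": [[[5,9,0,0,0,0],[8,14.5,0,0,0,0],[8,14.5,0,0,0,0],[8,14.5,0,0,0,0]]]}}

```text
time: 9.68
tool_pos: [606.3, 177.9, 138.3]
tcp_rot: [180.0, 0.1, 16.1]
ft_force: [-0.3, -0.8, -4.6]
finger_gap: 63.9
grip_force: 67.9
```

```bash
python3 - <<'E'
from h import *
s=held((607,178.5),"pics/h2.png",(200,100,440,280),3);t=r.sense()["tool_pos"];print(t.round(1),disc(s,(607,178.5)),[heldc(s,t,z,66) for z in(157,160,163)])
E
```

```text
[606.4 177.5 138.6] foot px [319.01634525 200.44055741] [(np.float64(610.5), np.float64(258.5)), (np.float64(321.4), np.float64(293.0)), (np.float64(594.5), np.float64(248.5)), (np.float64(321.1), np.float64(273.8))]
[606.4 177.5 138.6] (array([608.1, 178. ]), np.int64(127)) [(array([606. , 176.7]), np.int64(412)), (array([606.9, 177.1]), np.int64(402)), (array([607.6, 177.6]), np.int64(300))]
```

View pics/h2.png

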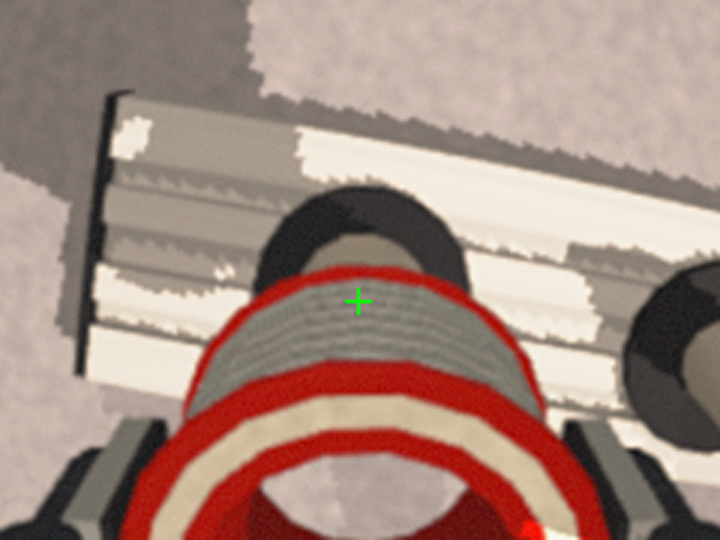

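Reel_d is level and lines up with the thick spindle's foot, whose disc is centred at about (320,201). Lowering it.

Emit:
{"method": "step_arm", "body": {"targets": [[[0.5,0,-8,0,0,0],[0.5,0,-20,0,0,0],[0.5,0,-32,0,0,0],[0.5,0,-44,0,0,0],[0.5,0,-56,0,0,0],[0.5,0,-68,0,0,0],[0.5,0,-77,0,0,0],[0.5,0,-83,0,0,0],[0.5,0,-83,0,0,0]]]}}

```text
time: 10.48
tool_pos: [607.3, 178.6, 56.6]
tcp_rot: [-180.0, 0.0, 16.1]
ft_force: [1.0, -0.5, -3.8]
finger_gap: 63.6
grip_force: 68.4
```

Emit:
{"method": "step_arm", "body": {"targets": [[[0,0,0,0,0,0],[0,0,0,0,0,0],[0,0,0,0,0,0],[0,0,0,0,0,0],[0,0,0,0,0,0]]], "fingers": -1}}

```text
time: 10.9
tool_pos: [607.8, 178.6, 56.6]
tcp_rot: [180.0, -0.0, 16.1]
ft_force: [0.7, 0.5, -0.3]
finger_gap: 85.6
grip_force: 0.0
```

Emit:
{"method": "step_arm", "body": {"targets": [[[0,0,10,0,0,0],[0,0,30,0,0,0],[0,0,55,0,0,0],[0,0,75,0,0,0],[0,0,83,0,0,0]]]}}

```text
time: 11.32
tool_pos: [609.5, 179.0, 144.1]
tcp_rot: [180.0, -0.3, 16.1]
ft_force: [0.5, -0.5, -0.0]
finger_gap: 85.5
grip_force: 0.0
```

```bash
python3 - <<'E'
from h import *
s=vision.snapshot("side");crop(s["img"],250,140,450,290,4,"pics/s3.png")
E
```

```text
(no output)
```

View pics/s3.png

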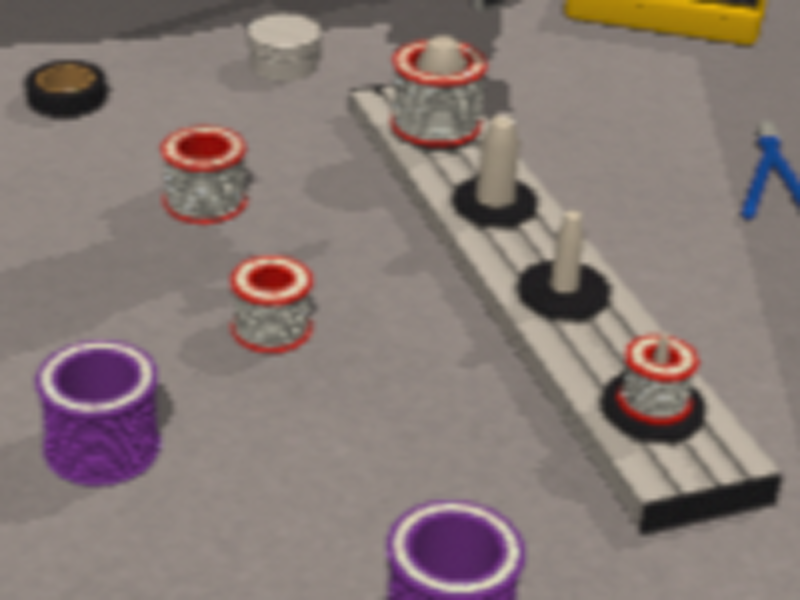

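Reel_d is seated. Next is reel_c.

Emit:
{"method": "step_arm", "body": {"targets": [[[-10,-2,0,0,0,0],[-33,-6,0,0,0,0],[-62,-11,0,0,0,0],[-92,-16,0,0,0,0],[-122,-21.5,0,0,0,0],[-148,-26,0,0,0,0],[-166,-29,-5,0,0,0],[-173,-30.5,-20,0,0,0],[-173,-30.5,-34,0,0,0],[-173,-30.5,-34,0,0,0]]]}}

```text
time: 12.2
tool_pos: [431.6, 147.4, 101.8]
tcp_rot: [-180.0, 0.3, 16.1]
ft_force: [0.0, -0.1, -1.1]
finger_gap: 85.6
grip_force: 0.0
```

Emit:
{"method": "step_arm", "body": {"targets": [[[0.3,0,-20,0,0,0],[0.3,0,-43,0,0,0],[0.3,0,-62,0,0,0],[0.3,0,-74,0,0,0],[0.3,0,-78,0,0,0],[0.3,0,-78,0,0,0]]]}}

```text
time: 12.7
tool_pos: [433.9, 147.8, 26.2]
tcp_rot: [-180.0, 0.2, 16.1]
ft_force: [-0.5, -0.7, 0.8]
finger_gap: 85.5
grip_force: 0.0
```

Emit:
{"method": "step_arm", "body": {"targets": [[[0,0,0,0,0,0],[0,0,0,0,0,0],[0,0,0,0,0,0],[0,0,0,0,0,0],[0,0,0,0,0,0],[0,0,0,0,0,0],[0,0,0,0,0,0]]], "fingers": 1, "newtons": 50}}

```text
time: 13.28
tool_pos: [436.1, 148.3, 29.0]
tcp_rot: [180.0, -0.2, 16.1]
ft_force: [-2.2, 0.1, 6.2]
finger_gap: 56.5
grip_force: 53.6
```

Emit:
{"method": "step_arm", "body": {"targets": [[[0,0,6,0,0,0],[0,0,20,0,0,0],[0,0,45,0,0,0],[0,0,72,0,0,0],[0,0,93,0,0,0],[0,0,106,0,0,0],[0,0,110,0,0,0]]]}}

```text
time: 13.87
tool_pos: [436.5, 148.4, 140.8]
tcp_rot: [180.0, -0.3, 16.1]
ft_force: [0.2, 0.4, -3.3]
finger_gap: 56.7
grip_force: 54.0
```

Emit:
{"method": "step_arm", "body": {"targets": [[[8,-3,0,0,0,0],[28,-11,0,0,0,0],[55,-21.5,0,0,0,0],[84,-33,0,0,0,0],[113,-44.5,0,0,0,0],[140,-55,0,0,0,0],[162,-63.5,0,0,0,0],[177,-69.5,0,0,0,0],[182.5,-71.7,0,0,0,0],[182.5,-71.7,0,0,0,0],[182.5,-71.7,0,0,0,0]]]}}

```text
time: 14.78
tool_pos: [616.3, 76.2, 135.6]
tcp_rot: [-180.0, 0.2, 16.1]
ft_force: [-1.2, 0.9, -2.7]
finger_gap: 56.9
grip_force: 54.0
```

```bash
python3 - <<'E'
from h import *
s=held((617,76.4),"pics/h3.png",(200,100,440,280),3);t=r.sense()["tool_pos"];print(t.round(1),disc(s,(617,76.4)),[heldc(s,t,z,58) for z in(152,155)])
E
```

```text
[616.1  76.5 136. ] foot px [319.78609534 201.4929006 ] [(np.float64(321.0), np.float64(287.0)), (np.float64(559.8), np.float64(252.9)), (np.float64(557.5), np.float64(251.5)), (np.float64(541.0), np.float64(240.0)), (np.float64(321.5), np.float64(269.9)), (np.float64(172.5), np.float64(193.5)), (np.float64(198.5), np.float64(177.5))]
[616.1  76.5 136. ] (array([617.7,  75.6]), np.int64(138)) [(array([617.5,  75.6]), np.int64(371)), (array([618.2,  76.6]), np.int64(315))]
```

Aligned within a millimetre, so I'll lower it.

Emit:
{"method": "step_arm", "body": {"targets": [[[0.2,-0.3,-8,0,0,0],[0.2,-0.3,-20,0,0,0],[0.2,-0.3,-32,0,0,0],[0.2,-0.3,-44,0,0,0],[0.2,-0.3,-56,0,0,0],[0.2,-0.3,-68,0,0,0],[0.2,-0.3,-77,0,0,0],[0.2,-0.3,-83,0,0,0],[0.2,-0.3,-83,0,0,0]]]}}

```text
time: 15.58
tool_pos: [617.4, 76.0, 55.0]
tcp_rot: [-180.0, 0.0, 16.1]
ft_force: [-4.0, 0.4, 5.7]
finger_gap: 56.6
grip_force: 54.6
```

Emit:
{"method": "step_arm", "body": {"targets": [[[0,0,0,0,0,0],[0,0,0,0,0,0],[0,0,0,0,0,0],[0,0,0,0,0,0],[0,0,0,0,0,0]]], "fingers": -1}}

```text
time: 16.0
tool_pos: [617.6, 76.0, 54.3]
tcp_rot: [180.0, -0.0, 16.1]
ft_force: [-0.6, 1.0, 0.7]
finger_gap: 85.2
grip_force: 0.0
```

Emit:
{"method": "step_arm", "body": {"targets": [[[0,0,10,0,0,0],[0,0,30,0,0,0],[0,0,55,0,0,0],[0,0,75,0,0,0],[0,0,83,0,0,0]]]}}

```text
time: 16.42
tool_pos: [619.6, 76.1, 142.0]
tcp_rot: [179.9, -0.3, 16.1]
ft_force: [0.1, 0.6, 0.4]
finger_gap: 85.2
grip_force: 0.0
```

Now reel_b.

Emit:
{"method": "step_arm", "body": {"targets": [[[-9,-4,0,0,0,0],[-31,-15,0,0,0,0],[-58,-27.5,0,0,0,0],[-86,-41,0,0,0,0],[-114,-54,0,0,0,0],[-140,-66,0,0,0,0],[-158,-75,-5,0,0,0],[-166,-79,-20,0,0,0],[-166,-79,-34,0,0,0],[-166,-79,-34,0,0,0]]]}}

```text
time: 17.25
tool_pos: [449.1, -3.1, 100.7]
tcp_rot: [-179.9, 0.2, 16.0]
ft_force: [-0.5, -0.4, -0.6]
finger_gap: 85.6
grip_force: 0.0
```

Emit:
{"method": "step_arm", "body": {"targets": [[[0.2,0,-20,0,0,0],[0.2,0,-43,0,0,0],[0.2,0,-62,0,0,0],[0.2,0,-73,0,0,0],[0.2,0,-77,0,0,0],[0.2,0,-77,0,0,0]]]}}

```text
time: 17.75
tool_pos: [451.2, -2.8, 25.8]
tcp_rot: [-180.0, 0.1, 16.1]
ft_force: [0.2, 0.9, -0.2]
finger_gap: 85.4
grip_force: 0.0
```

Emit:
{"method": "step_arm", "body": {"targets": [[[0,0,0,0,0,0],[0,0,0,0,0,0],[0,0,0,0,0,0],[0,0,0,0,0,0],[0,0,0,0,0,0],[0,0,0,0,0,0],[0,0,0,0,0,0]]], "fingers": 1, "newtons": 45}}

```text
time: 18.33
tool_pos: [452.9, -3.0, 27.9]
tcp_rot: [180.0, -0.1, 16.1]
ft_force: [-1.7, 0.5, 6.2]
finger_gap: 48.4
grip_force: 46.4
```

Emit:
{"method": "step_arm", "body": {"targets": [[[0,0,6,0,0,0],[0,0,20,0,0,0],[0,0,45,0,0,0],[0,0,72,0,0,0],[0,0,93,0,0,0],[0,0,106,0,0,0],[0,0,110,0,0,0]]]}}

```text
time: 18.92
tool_pos: [453.4, -3.2, 139.7]
tcp_rot: [179.9, -0.3, 16.1]
ft_force: [0.9, -0.2, -2.6]
finger_gap: 48.6
grip_force: 47.2
```

Emit:
{"method": "step_arm", "body": {"targets": [[[8,-1,0,0,0,0],[27,-4,0,0,0,0],[53,-8,0,0,0,0],[81,-12,0,0,0,0],[109,-16,0,0,0,0],[135,-20,0,0,0,0],[156,-23,0,0,0,0],[170,-25,0,0,0,0],[175.5,-26,0,0,0,0],[175.5,-26,0,0,0,0],[175.5,-26,0,0,0,0]]]}}

```text
time: 19.83
tool_pos: [626.2, -28.9, 134.6]
tcp_rot: [-179.9, 0.1, 16.1]
ft_force: [-0.3, -0.2, -1.6]
finger_gap: 48.3
grip_force: 47.1
```

```bash
python3 - <<'E'
from h import *
s=held((626.9,-28.6),"pics/h4.png",(200,100,440,280),3);t=r.sense()["tool_pos"];print(t.round(1),disc(s,(626.9,-28.6)),[heldc(s,t,z,50) for z in(147,150)])
E
```

```text
[626.  -28.8 135. ] foot px [319.64535072 201.91496482] [(np.float64(468.3), np.float64(237.4)), (np.float64(321.1), np.float64(267.2)), (np.float64(455.7), np.float64(225.7)), (np.float64(172.1), np.float64(189.7)), (np.float64(195.1), np.float64(176.2)), (np.float64(61.4), np.float64(171.1)), (np.float64(97.5), np.float64(160.5))]
[626.  -28.8 135. ] (array([627.6, -29. ]), np.int64(156)) [(array([628.6, -29.2]), np.int64(408)), (array([630.9, -28.2]), np.int64(413))]
```

Emit:
{"method": "step_arm", "body": {"targets": [[[0,0,-8,0,0,0],[0,0,-20,0,0,0],[0,0,-32,0,0,0],[0,0,-44,0,0,0],[0,0,-56,0,0,0],[0,0,-68,0,0,0],[0,0,-77,0,0,0],[0,0,-83,0,0,0],[0,0,-83,0,0,0]]]}}

```text
time: 20.63
tool_pos: [627.2, -29.0, 53.7]
tcp_rot: [-180.0, 0.0, 16.1]
ft_force: [-0.2, 0.1, -1.6]
finger_gap: 48.4
grip_force: 46.7
```

Emit:
{"method": "step_arm", "body": {"targets": [[[0,0,0,0,0,0],[0,0,0,0,0,0],[0,0,0,0,0,0],[0,0,0,0,0,0],[0,0,0,0,0,0]]], "fingers": -1}}

```text
time: 21.05
tool_pos: [627.3, -29.0, 53.3]
tcp_rot: [180.0, -0.0, 16.1]
ft_force: [-0.8, -0.4, -0.5]
finger_gap: 85.5
grip_force: 0.0
```

Emit:
{"method": "step_arm", "body": {"targets": [[[0,0,10,0,0,0],[0,0,30,0,0,0],[0,0,55,0,0,0],[0,0,80,0,0,0],[-30,0,110,0,0,0],[-60,0,130,0,0,0],[-100,0,140,0,0,0],[-140,0,140,0,0,0],[-170,0,140,0,0,0],[-180,0,140,0,0,0],[-180,0,140,0,0,0],[-180,0,140,0,0,0]]]}}

```text
time: 22.05
tool_pos: [447.6, -29.1, 194.4]
tcp_rot: [179.9, -0.1, 16.1]
ft_force: [-0.6, -1.2, -0.0]
finger_gap: 85.4
grip_force: 0.0
```

```bash
python3 - <<'E'
from h import *
s=vision.snapshot("side");a=cv2.resize(s["img"][140:290,250:450],(800,600),interpolation=2)
cv2.imwrite("pics/s4.png",a)
w=vision.snapshot("wrist")
for n,p,z,D in(("a",(637.8,-142.5),58,40),("b",(627,-29),64,50),("c",(617.3,76),70,58),("d",(607.3,178.5),76,66)):print(n,heldc(w,p,z,D))
E
```

```text
a (array([ 637.8, -142.1]), np.int64(132))
b (array([626.5, -29.6]), np.int64(87))
c (array([616.9,  75.6]), np.int64(34))
d (array([606.7, 175.3]), np.int64(33))
```

View pics/s4.png

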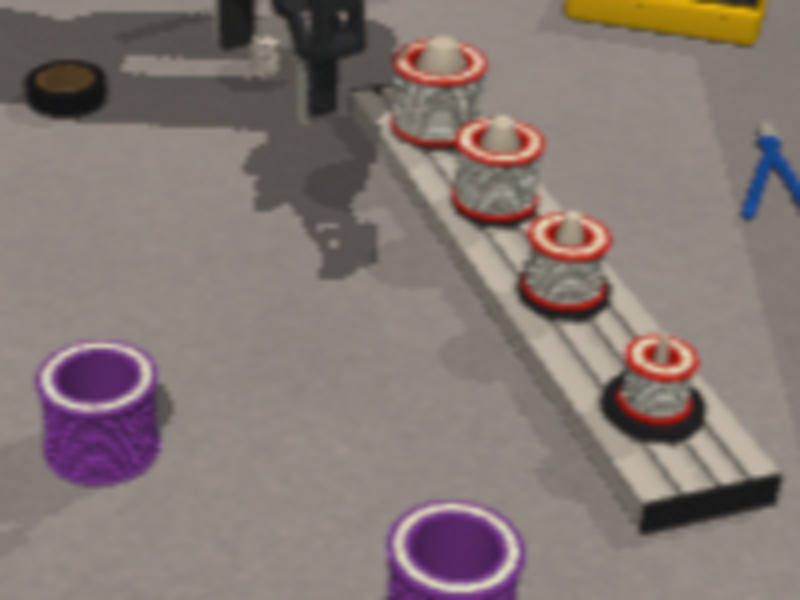

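All four reels sit level on their feet, with the spindle tips showing through the bores. The tape hasn't moved, the gripper never went near the tin, and the arm is clear. Handing in.

```bash
python3 -c "
from bench import r
print(r.hand_in())"
```

```text
the job is handed in; nothing more can be done
None
```

All four red reels are on their matching spindles and look seated flat, the tape and tin were not touched, and the job is handed in at about 22 s of the 90 s; hand-in returned no verdict.

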